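# Tap a flanged bearing cup square into a planer's bearing block

### The arm

A 6-joint arm with a two-finger parallel gripper is mounted at the origin on the work surface. World frame = base frame: x ahead of the robot, y to its left, z up, the work surface at z = 0. Lengths are in m, angles in rad, forces in N, time in s.
With the tool pointing down it reaches from about 0.225 to 0.875 m from the base axis. Payload 3.4 kg.
Tool frame: the origin (TCP) lies on the front face of the gripper's body, between the roots of the fingers; the fingertips stand 73 mm ahead of it and the grasp point (between the pads) lies 54 mm ahead of it; z points along the fingers, y is the line along which they close (so a half turn about z gives the same grasp; the last joint's range is limited). The gripper opens to 85 mm and grips with 20 to 120 N. Pads are 22 mm wide; open, the fingers measure 114 mm over their backs; the gripper's body (76 mm by 85 mm) begins 54 mm behind the grasp point. The pads swing forward as they close: fully open they stand 13 mm farther back than shut.
Start: joints at [1.023, 0.276, 1.505, -0, 1.361, -0.121], TCP at [0.238, 0.523, 0.304] pointing down, gripper open.
Joint ranges: [-2.89, 2.89], [-0.75, 2.08], [0.22, 2.7], [-1.18, 4.32], [0.11, 2.71], [-2.7, 2.7]. Speed limits (rad/s): [2.57, 2.57, 3.14, 3.14, 3.14, 3.14].

### API

Orientations are given as a unit quaternion [w, x, y, z].
In Python, from plant import arm gives the robot as it stands.
- The arm moves only by the tool apply_moves, never from a script. Its argument "commands" is one flat list of numbers, 7 for each row, row after row: the turn, a rotation vector about the tool's x, y, z in degrees, then the shift along the tool's x, y, z in m, then the opening, from 0 (shut) to 1 (fully open). A call has exactly 5 rows; each row is the pose to reach, as a shift and turn from the pose commanded when the call began, along the tool's axes at that moment; what a row does not reach only later rows make up. A row lasts 1/12 s, in which the tool goes at most 41.7 mm and 7.16 degrees, less where a joint would pass 70% of its speed; a pose out of reach is approached as far as the arm can. A call with a gripper value outside its range is refused whole. The fingers move at their own pace and stop on an object; "newtons" is the grip in N (left out, the last holds). Time passes only in rows, so rows that repeat a pose let the fingers close, or fill a call up. It gives the time, the measured TCP pose, the force and the opening at its end, in the units of the state.
- arm.state(): the state, without advancing time (a new reading comes with each control period).
- arm.read_camera(name): name is "scene" or "top"; returns a dict with "color" (420x560x3 uint8, red, green, blue), "intrinsics" (3x3 intrinsics, pixels), "rvec" (rotation vector, rad) and "tvec" (3), from world to camera coordinates, as OpenCV has them. Camera axes: x right, y down, z forward; pixel columns grow to the right and rows downward; lengths in m; the calibration is good to about 2 mm. A picture is of the moment at which its call begins. There is no depth.
- arm.close_job(): hands the job in, once; it reports no verdict.
The state is a dict: "time": time; "joint_pos": joint angles; "dq": joint speeds; "joint_torque": joint torques, N m; "eef_pos": TCP position; "orientation": TCP orientation; "ft_force": force on the tool from outside, world axes, zero at the start; "torque": the same for the moment, N m; "gripper_width": opening from 0.0 (shut) to 1.0 (fully open).
Only numpy, scipy, OpenCV 4.12 (cv2) and the standard library are available. Lean on these libraries where they do the work, as an engineer would, in place of code of your own. Each camera call takes 0.05 s, during which the arm holds its last target. There are 200 camera calls.

### The job

Take the drift from its wooden stand and, with its steel tip, drive the flanged bearing cup into the bore of the bearing block by small gentle pushes on its flange, alternating around it so that it never cocks, until it sits square and solid on the shoulder inside the bore; finish with a firm push of about 20 N on the seated flange, held for a second, never pushing harder than 30 N. Then stand the drift upright, fully down, in its stand again and let go; leave everything else on the bench where it is and do not touch the cup with the gripper.

Things in the scene. Friction and masses are not known exactly. Their poses are not given: they have to be found in the camera images.
- block: The grey cast bearing block, fixed to the bench: 100 x 86 mm, 50 mm high, with two low bolted feet (166 mm long over all). Origin: on the bore axis at its underside; z up, so its flat top face is at z = +50 mm. It stands to the left or right of the middle of the bench.
- cup: Plain steel flanged bearing cup, started in the block's bore. Flange: ring 70 mm outside, 46 mm inside, 8 mm thick; below it a 53 mm sleeve in the bore. Origin: centre of the flange's underside, z up along the cup's axis. At the start the underside is 11 to 13 mm above the block's face and leans up to 0.07 rad any way. Tight fit: it stays where it is left. Tilted over 0.13 rad it is cocked and spoilt.
- cup_face (a point): Centre of the flange's top face, 8 mm above the cup's origin. Push on the annulus, 29 mm from here. A push moves that side down and turns the cup: the centre sinks about half as far as the pushed spot, the tilt changes by about (push distance)/58 mm. At 10 mm/s it takes 6 to 12 N, more when faster (about 25 N at 80 mm/s).
- block_face (a point): Centre of the bore's mouth in the block's top face, 50 mm above the block's origin. The cup is home when its sleeve rests on a shoulder inside the bore, out of sight, whose depth differs from block to block: the flange's underside then stands 1 to 4 mm above this face, square, and a push anywhere on the flange meets a rigid stop instead of sinking.
- stand: Wooden block 80 x 80 mm, 65 mm high, fixed to the bench, with one blind upright hole in the middle of its top, 21 mm wide and 58 mm deep. Origin: centre of its underside. It stands on the other side of the bench from the block.
- stand_hole0 (a point): Centre of the mouth of the stand's hole, on its top face.
- drift: The drift, a hand punch 120 mm long, about 130 g, upright in the stand. Origin: centre of the steel tip's flat end; z up along it. Tip 16 mm in diameter from z = 0 to 55 mm; steel guard disc 36 mm in diameter from 55 to 61 mm; wooden handle, 18 mm square (sides along its x and y), from 61 to 120 mm. In the stand the guard rests on top, the origin 10 mm above the stand's.
- drift_grip (a point): Where to hold the drift: on the axis of its handle, 85 mm above the tip's end. Grip it firmly (60 N or more) with the fingertips just above the guard, or it slips up under the push.
- old_race: Not part of the job: an old loose bearing race lying flat, ring 48 mm outside, 14 mm high.
- screw_jar: Not part of the job: a small closed clear jar, 52 mm across, 58 mm high.
- hammer: Not part of the job: a hammer lying on the bench.
- screwdriver: Not part of the job: a screwdriver lying on the bench.
- wrench: Not part of the job: a spanner lying on the bench.
- offcut: Not part of the job: a wooden offcut 90 x 45 x 38 mm.
- oil_can: Not part of the job: a blue can 60 mm across, 130 mm high.
Mind the look-alikes: they are no part of the job. What is shaped like the drift but green or turquoise is not meant.

How it is judged:
By the outcome, as a careful person would: the job done as asked, in the order asked, and still so for the second after the job is handed in, with the robot touching nothing.
It also fails if it takes over 72 s, if anything falls off the work surface, if the arm or the gripper's body presses on something with over 40 N, if the wrist force passes 120 N, or if a joint passes its speed limit or range.

## Working session

There is one attempt and no reset: what is moved stays moved. The work goes in short steps, Python scripts to look and compute and a tool call to move; the robot and the scene stay as the last step left them, time stands still between calls to the robot, and variables do not carry over. Pictures are saved under pics/ and viewed, on a budget of 10 in all, crops included, one or two more only if the job needs it, and the job is handed in when it is done.

Besides the shell and the picture viewer there is one more tool, called after ">>>" in YAML: its name, and indented under it one key for each argument. apply_moves: Moves the arm, as the interface text tells. Its arguments: {"type":"object","properties":{"commands":{"type":"array","items":{"type":"number"}},"newtons":{"type":"number"}},"required":["commands"]}

```bash
ls; mkdir -p pics; cat > h.py <<'E'
import numpy as np, cv2
from scipy.spatial.transform import Rotation as R
from plant import arm
def cam(n):
    c=arm.read_camera(n); c['K']=np.array(c['intrinsics']); c['R']=R.from_rotvec(np.ravel(c['rvec'])).as_matrix(); c['t']=np.ravel(c['tvec']); c['img']=cv2.cvtColor(c['color'],cv2.COLOR_RGB2BGR); return c
def onplane(c,uv,z):
    d=c['R'].T@np.linalg.solve(c['K'],[uv[0],uv[1],1.]); o=-c['R'].T@c['t']; return o+d*(z-o[2])/d[2]
def proj(c,p):
    q=c['K']@(c['R']@np.array(p)+c['t']); return q[:2]/q[2]
E
python3 - <<'E'
from h import *
for n in('scene','top'):
    c=cam(n); cv2.imwrite(f'pics/{n}0.png',c['img']); print(n,-c['R'].T@c['t'],c['R'][2],c['K'][0,0])
print(arm.state())
E
```

```text
pics
scene [1.12301751 0.77949558 0.81457512] [-0.42381296 -0.67095954 -0.60843724] 484.77627875058215
top [ 0.5263179  -0.013371    1.30224049] [ 0.0547233  -0.00594316 -0.99848387] 419.16226559486125
{'time': 0.1, 'joint_pos': array([ 1.02301128e+00,  2.76511480e-01,  1.50601138e+00, -3.40227464e-06,
        1.36070757e+00, -1.20975211e-01]), 'dq': array([-0.00070147, -0.00137159, -0.00413524, -0.00127574, -0.00064042,
        0.00169037]), 'joint_torque': array([-7.47551658e-04, -4.17699122e+01, -2.46407086e+01, -2.01687417e-04,
        5.89025803e-03,  5.03399775e-07]), 'eef_pos': array([0.2378364 , 0.52311151, 0.30313575]), 'orientation': array([-2.67174310e-04,  2.11788380e-01,  9.77315206e-01, -7.74078725e-04]), 'ft_force': array([ 0.07519399,  0.19533877, -0.38641398]), 'torque': array([-0.04307664, -0.04089605, -0.02339908]), 'gripper_width': 1.001798326578493}
```

View pics/scene0.png

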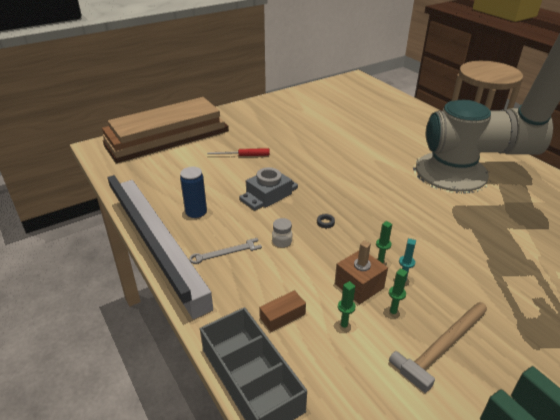

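View pics/top0.png

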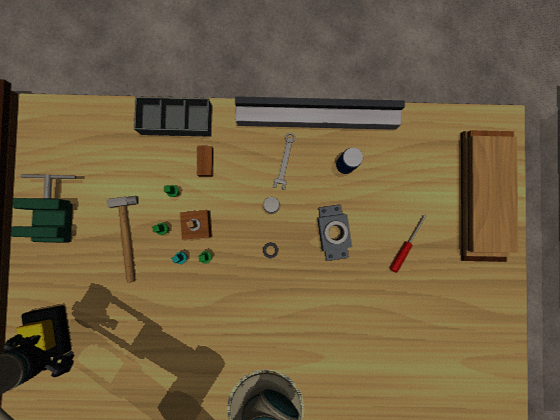

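The scene view has the bearing block with its cup at (270,183). The wooden stand with the brown-handled drift is at (362,275), and the top view puts it at (195,225).
Drift candidates in the top view:
- Green dummies at (171,190), (161,229) and (206,256).
- Turquoise dummy at (180,257).
- Brown-handled one in the stand at (194,225), which fits the description and is my choice.

I'll check it in a close composite crop.

```bash
python3 - <<'E'
from h import *
s=cv2.imread('pics/scene0.png');t=cv2.imread('pics/top0.png')
f=lambda im,x,y,w,h:cv2.resize(im[y:y+h,x:x+w],(400,300),interpolation=cv2.INTER_CUBIC)
cv2.imwrite('pics/comp.png',np.vstack([np.hstack([f(s,312,220,100,75+0),f(t,162,195,64,48)]),np.hstack([f(s,230,155,80,60),f(t,302,203,64,48)])]))
# top-view masks
c=cam('top')
hsv=cv2.cvtColor(c['img'],cv2.COLOR_BGR2HSV)
b=hsv[203:265,310:360]
print('stand colours',hsv[215,186],hsv[232,190],'bench',hsv[180,230],'block',hsv[212,330],hsv[250,330],'flange',hsv[223,330],hsv[232,347])
E
```

```text
stand colours [ 14 185  98] [ 13 193  90] bench [ 20 126 142] block [90 22 80] [105   7  78] flange [ 27  16 140] [ 10  26 117]
```

View pics/comp.png

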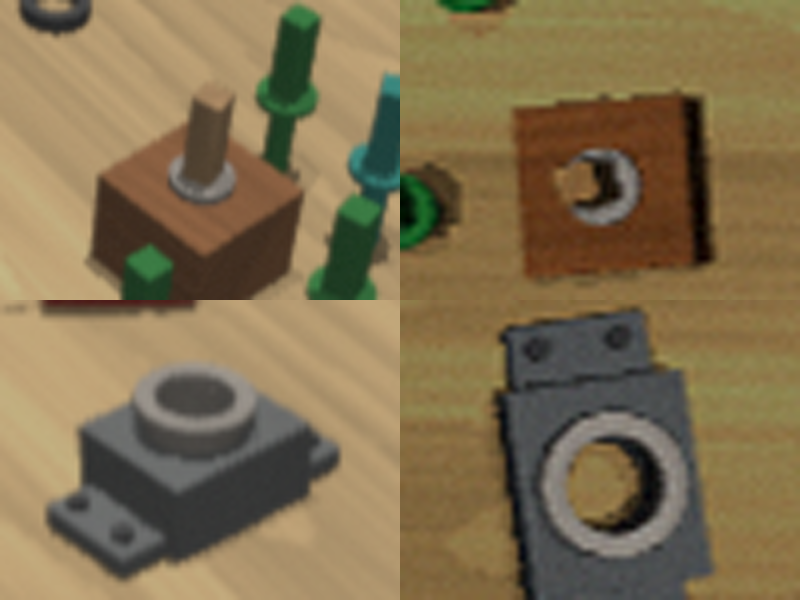

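The crops confirm the choice: a brown wooden handle above a steel guard in the wooden stand, while the others are all green or turquoise. The cup's flange ring shows at top pixel (336,232). Next I'll measure.

```bash
python3 - <<'E'
from h import *
t=cam('top'); s=cam('scene')
def biggest(m): 
    cs,_=cv2.findContours(m.astype(np.uint8),cv2.RETR_EXTERNAL,cv2.CHAIN_APPROX_NONE); return max(cs,key=cv2.contourArea)
def up(c,x,y,w,h,k=6): return cv2.cvtColor(cv2.resize(c['img'][y:y+h,x:x+w],None,fx=k,fy=k,interpolation=cv2.INTER_CUBIC),cv2.COLOR_BGR2HSV),lambda p:((np.array(p)+.5)/k-.5+[x,y])
def rect(cnt,f,c,z):
    q=f(cv2.boxPoints(cv2.minAreaRect(cnt))); P=np.array([onplane(c,p,z) for p in q]); e=P[1]-P[0]
    print('rect c',P.mean(0).round(4),'sides',np.linalg.norm(P[1]-P[0]).round(4),np.linalg.norm(P[2]-P[1]).round(4),'yaw',np.degrees(np.arctan2(e[1],e[0])).round(1)%90)
# stand
h,f=up(t,172,200,48,48); m=(h[...,0]<17)&(h[...,1]>140)&(h[...,2]>70); rect(biggest(m),f,t,.065)
# block top
h,f=up(t,305,200,60,66)
m=(h[...,1]<60); m=cv2.morphologyEx(m.astype(np.uint8),cv2.MORPH_CLOSE,np.ones((9,9)))
fl=(h[...,1]<60)&(h[...,2]>105)
for c,hh,ff,z,n in((t,fl,f,.07,'top'),):
    e=cv2.fitEllipse(cv2.convexHull(biggest(hh))); P=onplane(c,ff(e[0]),z); print(n,'flange px',ff(e[0]),'axes',np.array(e[1])/6,e[2],P.round(4),'scale px/mm',np.linalg.norm(proj(c,P+[.001,0,0])-proj(c,P)))
# block rectangle: grey mask opened to drop feet not possible; report whole
rect(biggest(m),f,t,.03)
# scene corners picked in the crop
fs=lambda x,y,ox,oy,k:((np.array([x,y])+.5)/k-.5+[ox,oy])
print('handle top from scene picks z=.13')
for p in[(192,93),(211,83),(235,92),(217,107)]: print(onplane(s,fs(*p,312,220,4),.13).round(4))
for p in[(98,178),(195,122),(302,195),(205,253)]: print('stand',onplane(s,fs(*p,312,220,4),.065).round(4))
for p in[(80,430),(182,375),(308,425),(180,490)]: print('block?',onplane(s,fs(p[0],p[1]-300,230,155,5),.05).round(4))
# scene flange top outer ellipse bright mask
h,f2=up(s,245,160,50,40); fl=(h[...,1]<70)&(h[...,2]>118)
e=cv2.fitEllipse(cv2.convexHull(biggest(fl))); print('scene flange',f2(e[0]),np.array(e[1])/6,e[2],onplane(s,f2(e[0]),.07).round(4))
# top picks of guard
print('guard',onplane(t,fs(603-400,187,162,195,6.25),.071))
v=np.hstack([cv2.resize(cv2.resize(s['img'][225:280,340:395],None,fx=7,fy=7,interpolation=cv2.INTER_CUBIC),(400,400)),cv2.resize(np.where(fl,255,h[...,2]//2).astype(np.uint8)[...,None].repeat(3,2),(400,400))]); cv2.imwrite('pics/chk.png',v)
E
```

```text
rect c [0.5515 0.2195 0.065 ] sides 0.0855 0.083 yaw 5.799999999999997
top flange px [336.05262502 232.09941101] axes [22.93566132 23.19146474] 147.4500274658203 [ 0.5371 -0.198   0.07  ] scale px/mm 0.3405541178644771
rect c [ 0.5378 -0.1982  0.03  ] sides 0.0926 0.1635 yaw 9.599999999999994
handle top from scene picks z=.13
[0.5596 0.2154 0.13  ]
[0.5457 0.2145 0.13  ]
[0.5397 0.227  0.13  ]
[0.5556 0.2311 0.13  ]
stand [0.5963 0.1891 0.065 ]
stand [0.5209 0.1822 0.065 ]
stand [0.5097 0.2595 0.065 ]
stand [0.5833 0.2648 0.065 ]
block? [ 0.5942 -0.2263  0.05  ]
block? [ 0.5161 -0.2446  0.05  ]
block? [ 0.4828 -0.1622  0.05  ]
block? [ 0.5766 -0.1465  0.05  ]
scene flange [266.6037852  174.48188273] [14.08475494 58.63998922] 90.42317199707031 [ 0.5435 -0.1954  0.07  ]
guard [0.55077929 0.21922673 0.071     ]
```

View pics/chk.png

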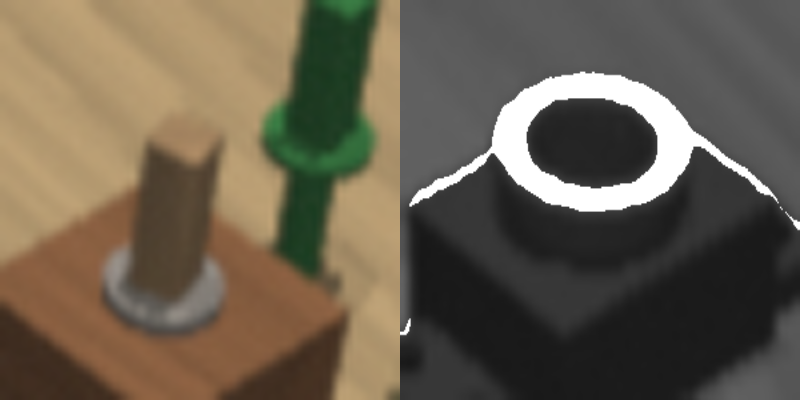

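```bash
cat >> h.py <<'E'
def plan(xy,z,yaw_y=None):
    s=arm.state(); q=s['orientation']; r=R.from_quat([q[1],q[2],q[3],q[0]])
    d=r.inv().apply(np.array([*xy,z])-s['eef_pos']); Y=r.apply([0,1,0]); 
    print('shift tool',d.round(4),'yaw y',np.degrees(np.arctan2(Y[1],Y[0])).round(2),'tilt',np.degrees(r.apply([0,0,1])[:2]).round(2))
    if yaw_y is not None: print('turn about tool z',-((yaw_y-np.degrees(np.arctan2(Y[1],Y[0]))+90)%180-90))
E
python3 - <<'E'
from h import *
s=cam('scene');k=400/55
P=[onplane(s,(np.array(p)+.5)/k-.5+[340,225],.13) for p in[(148,143),(180,110),(222,130),(188,168)]]
P=np.array(P);print(P.mean(0).round(4))
for i in range(4):
    e=P[(i+1)%4]-P[i];print(np.linalg.norm(e[:2]).round(4),np.degrees(np.arctan2(e[1],e[0]))%90)
t=cam('top')
for z in(.065,.07,.075):print(onplane(s,(269.06,174.2),z).round(4),onplane(t,(336.05,232.1),z).round(4))
plan((.551,.220),.147,97)
E
```

```text
[0.5513 0.2229 0.13  ]
0.0186 19.853711553105512
0.0142 18.88053136498047
0.0208 21.14942555215915
0.0149 10.677252064280921
[ 0.533  -0.1995  0.065 ] [ 0.5372 -0.1987  0.065 ]
[ 0.537 -0.193  0.07 ] [ 0.5371 -0.198   0.07  ]
[ 0.5409 -0.1865  0.075 ] [ 0.5371 -0.1972  0.075 ]
shift tool [-0.4105 -0.1465  0.1567] yaw y 65.55 tilt [-0.01 -0.02]
turn about tool z -31.452398028305737
```

>>> apply_moves:
  commands: [0,0,0,-0.038,-0.0135,0.006,0.5,0,0,0,-0.076,-0.027,0.012,0.5,0,0,0,-0.114,-0.0405,0.018,0.5,0,0,0,-0.152,-0.054,0.024,0.5,0,0,0,-0.19,-0.0675,0.03,0.5]
  newtons: 80

```text
time: 0.77
eef_pos: [0.384, 0.382, 0.2738]
orientation: [0.0, 0.211, 0.977, 0.0]
ft_force: [-0.1, -0.5, -0.8]
gripper_width: 0.502
```

>>> apply_moves:
  commands: [0,0,-7,-0.038,-0.0135,0.006,0.5,0,0,-14,-0.076,-0.027,0.012,0.5,0,0,-21,-0.114,-0.0405,0.018,0.5,0,0,-28,-0.152,-0.054,0.024,0.5,0,0,-35,-0.19,-0.0675,0.03,0.5]

```text
time: 1.18
eef_pos: [0.5228, 0.248, 0.2452]
orientation: [0.0, -0.082, 0.997, 0.0]
ft_force: [0.2, 0.2, -0.3]
gripper_width: 0.503
```

```bash
python3 - <<'E'
from h import *
plan((.551,.220),.147,105)
E
```

```text
shift tool [-0.0232 -0.0322  0.0982] yaw y 99.38 tilt [0.02 0.02]
turn about tool z -5.622870286160335
```

>>> apply_moves:
  commands: [0,0,-2,-0.009,-0.013,0.0,0.5,0,0,-5,-0.019,-0.0265,0.0,0.5,0,0,-5,-0.019,-0.0265,0.02,0.5,0,0,-5,-0.019,-0.0265,0.04,0.5,0,0,-5,-0.019,-0.0265,0.04,0.5]

```text
time: 1.6
eef_pos: [0.5429, 0.2251, 0.2016]
orientation: [-0.004, -0.122, 0.993, -0.001]
ft_force: [-0.1, 0.0, -0.3]
gripper_width: 0.5
```

```bash
python3 - <<'E'
from h import *
t=cam('top');s=cam('scene')
plan((.551,.220),.147,105)
f=lambda im,x,y,w,h:cv2.resize(im[y:y+h,x:x+w],(400,400),interpolation=cv2.INTER_CUBIC)
cv2.imwrite('pics/a.png',np.hstack([f(s['img'],325,210,80,80),f(t['img'],160,190,70,70)]))
E
```

```text
shift tool [-0.0051 -0.0076  0.0578] yaw y 104.04 tilt [-0.1  -0.02]
turn about tool z -0.961278951850943
```

View pics/a.png

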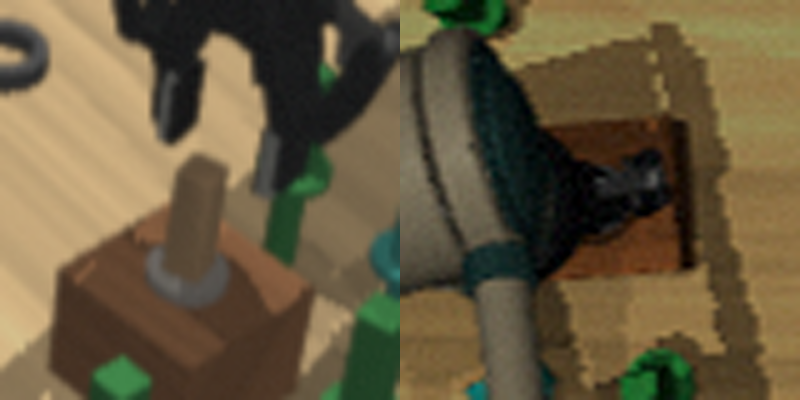

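The fingers straddle the handle and still need a few mm of offset. I'll correct and go down part of the way.

>>> apply_moves:
  commands: [0,0,-1,-0.005,-0.0075,0.0,0.5,0,0,-1,-0.005,-0.0075,0.0,0.5,0,0,-1,-0.005,-0.0075,0.005,0.5,0,0,-1,-0.005,-0.0075,0.01,0.5,0,0,-1,-0.005,-0.0075,0.01,0.5]

```text
time: 2.12
eef_pos: [0.5505, 0.2204, 0.1945]
orientation: [-0.001, -0.131, 0.991, 0.0]
ft_force: [0.2, 0.1, -0.8]
gripper_width: 0.499
```

```bash
python3 - <<'E'
from h import *
plan((.551,.220),.147,105)
E
```

```text
shift tool [-0.0005 -0.0005  0.0475] yaw y 105.05 tilt [-0.09 -0.01]
turn about tool z 0.052474778312870285
```

>>> apply_moves:
  commands: [0,0,0,0,0,0.012,0.5,0,0,0,0,0,0.024,0.5,0,0,0,0,0,0.036,0.5,0,0,0,0,0,0.045,0.5,0,0,0,0,0,0.046,0.5]

```text
time: 2.53
eef_pos: [0.5501, 0.2202, 0.1474]
orientation: [-0.002, -0.131, 0.991, -0.0]
ft_force: [-0.2, -1.0, -0.8]
gripper_width: 0.503
```

>>> apply_moves:
  commands: [0,0,0,0,0,0,0.35,0,0,0,0,0,0,0.25,0,0,0,0,0,0,0.1,0,0,0,0,0,0,0,0,0,0,0,0,0,0]
  newtons: 90

```text
time: 2.95
eef_pos: [0.5518, 0.2204, 0.1501]
orientation: [0.001, -0.131, 0.991, 0.0]
ft_force: [-1.2, -0.7, 1.5]
gripper_width: 0.199
```

```bash
python3 - <<'E'
from h import *
plan((.551,.220),.147,105); print(arm.state())
E
```

```text
shift tool [ 0.0009 -0.0002  0.0031] yaw y 105.04 tilt [0.09 0.03]
turn about tool z 0.042345094482840295
{'time': 2.95, 'joint_pos': array([ 2.62878688e-01,  4.25036533e-01,  1.68638699e+00,  1.93181430e-04,
        1.02843376e+00, -1.57055551e+00]), 'dq': array([-2.74601866e-05, -1.06542105e-03,  5.50264080e-04,  4.51123298e-03,
        1.29561336e-03, -2.02931919e-03]), 'joint_torque': array([-1.22478241e-01, -4.50705421e+01, -1.96758091e+01, -7.68256607e-02,
        8.58842192e-03,  1.73518831e-03]), 'eef_pos': array([0.55180475, 0.22041315, 0.15005678]), 'orientation': array([ 8.49329922e-04, -1.30892431e-01,  9.91396193e-01,  1.95880656e-04]), 'ft_force': array([-1.20246468, -0.71020399,  1.52116317]), 'torque': array([ 0.01935255,  0.01839287, -0.01809326]), 'gripper_width': 0.1992166512284002}
```

Gripped: the width reads about 17 mm on the 18 mm handle. Lift, then carry.

>>> apply_moves:
  commands: [0,0,0,0,0,-0.012,0,0,0,0,0,0,-0.04,0,0,0,0,0,0,-0.075,0,0,0,0,0,0,-0.11,0,0,0,0,0,0,-0.14,0]

```text
time: 3.37
eef_pos: [0.5513, 0.2202, 0.2914]
orientation: [0.001, -0.131, 0.991, 0.0]
ft_force: [0.7, 0.4, -2.0]
gripper_width: 0.198
```

>>> apply_moves:
  commands: [0,0,0,0.005,-0.0166,0,0,0,0,0,0.015,-0.049,0,0,0,0,0,0.026,-0.085,0,0,0,0,0,0.037,-0.121,0,0,0,0,0,0.048,-0.157,0,0]

```text
time: 3.78
eef_pos: [0.5451, 0.0548, 0.2893]
orientation: [0.0, -0.131, 0.991, -0.0]
ft_force: [1.4, -0.8, -2.1]
gripper_width: 0.193
```

>>> apply_moves:
  commands: [0,0,3,0.011,-0.036,0,0,0,0,6,0.022,-0.072,0,0,0,0,9,0.033,-0.108,0,0,0,0,12,0.044,-0.144,0,0,0,0,15,0.055,-0.18,0,0]

```text
time: 4.2
eef_pos: [0.5387, -0.1337, 0.2892]
orientation: [-0.0, 0.001, 1.0, 0.0]
ft_force: [0.2, -0.1, -1.7]
gripper_width: 0.195
```

```bash
python3 - <<'E'
from h import *
plan((.537,-.197),.25,90); print(arm.state()['ft_force'],arm.state()['gripper_width'],arm.state()['eef_pos'])
E
```

```text
shift tool [ 0.0015 -0.0633  0.0392] yaw y 89.89 tilt [-0.    0.01]
turn about tool z -0.11001453846172637
[ 0.17784676 -0.07252581 -1.72178599] 0.1954115087709919 [ 0.53867183 -0.1336902   0.28924404]
```

>>> apply_moves:
  commands: [0,0,0,0.0015,-0.0175,0,0,0,0,0,0.0015,-0.0345,0.015,0,0,0,0,0.0015,-0.0345,0.035,0,0,0,0,0.0015,-0.0345,0.055,0,0,0,0,0.0015,-0.0345,0.067,0]

```text
time: 4.62
eef_pos: [0.5366, -0.1667, 0.2201]
orientation: [-0.001, 0.0, 1.0, 0.001]
ft_force: [0.1, 0.3, -1.8]
gripper_width: 0.199
```

```bash
python3 - <<'E'
from h import *
t=cam('top');s=cam('scene')
plan((.537,-.168),.21,90)
f=lambda im,x,y,w,h:cv2.resize(im[y:y+h,x:x+w],(400,400),interpolation=cv2.INTER_CUBIC)
cv2.imwrite('pics/b.png',np.hstack([f(s['img'],230,130,80,80),f(t['img'],300,195,70,70)]))
print(proj(s,(.537,-.168,.08)),proj(s,(.537,-.168,.14)))
E
```

```text
shift tool [-0.0009 -0.002   0.0097] yaw y 90.01 tilt [-0.31  0.14]
turn about tool z 0.014810648817146443
[273.76780307 175.39053241] [273.68265542 156.58486251]
```

View pics/b.png

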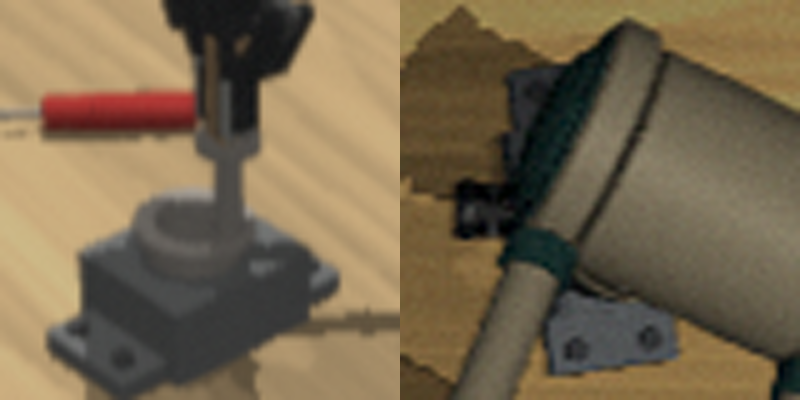

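The drift's tip hovers about 10 mm over the +y side of the flange, at scene pixel (275,178). Now I go down gently.

>>> apply_moves:
  commands: [0,0,0,0,-0.001,0.0015,0,0,0,0,0,-0.001,0.003,0,0,0,0,0,-0.001,0.0045,0,0,0,0,0,-0.001,0.0055,0,0,0,0,0,-0.001,0.0065,0]

```text
time: 5.13
eef_pos: [0.5382, -0.1674, 0.2163]
orientation: [0.001, -0.001, 1.0, -0.0]
ft_force: [0.0, -0.2, -1.8]
gripper_width: 0.201
```

>>> apply_moves:
  commands: [0,0,0,0,0,0.0005,0,0,0,0,0,0,0.001,0,0,0,0,0,0,0.0015,0,0,0,0,0,0,0.002,0,0,0,0,0,0,0.0025,0]

```text
time: 5.55
eef_pos: [0.5379, -0.1674, 0.2132]
orientation: [0.0, -0.0, 1.0, 0.0]
ft_force: [0.5, 0.1, -1.2]
gripper_width: 0.199
```

>>> apply_moves:
  commands: [0,0,0,0,0,0.0006,0,0,0,0,0,0,0.0012,0,0,0,0,0,0,0.0018,0,0,0,0,0,0,0.0024,0,0,0,0,0,0,0.003,0]

```text
time: 5.97
eef_pos: [0.5379, -0.1675, 0.2101]
orientation: [0.0, -0.0, 1.0, 0.0]
ft_force: [0.1, 0.5, -1.2]
gripper_width: 0.199
```

>>> apply_moves:
  commands: [0,0,0,0,0,0.0006,0,0,0,0,0,0,0.0012,0,0,0,0,0,0,0.0018,0,0,0,0,0,0,0.0024,0,0,0,0,0,0,0.003,0]

```text
time: 6.38
eef_pos: [0.538, -0.1674, 0.2083]
orientation: [0.0, -0.0, 1.0, -0.0]
ft_force: [-2.1, 1.4, 7.5]
gripper_width: 0.196
```

>>> apply_moves:
  commands: [0,0,0,0,0,-0.008,0,0,0,0,0,-0.015,-0.008,0,0,0,0,0,-0.04,-0.008,0,0,0,0,0,-0.058,-0.007,0,0,0,0,0,-0.058,-0.005,0]

```text
time: 6.8
eef_pos: [0.5387, -0.2299, 0.2125]
orientation: [0.001, 0.001, 1.0, -0.002]
ft_force: [1.2, -0.7, -1.1]
gripper_width: 0.199
```

>>> apply_moves:
  commands: [0,0,0,0,0,0.0004,0,0,0,0,0,0,0.0008,0,0,0,0,0,0,0.0012,0,0,0,0,0,0,0.0016,0,0,0,0,0,0,0.002,0]

```text
time: 7.22
eef_pos: [0.5378, -0.2248, 0.2104]
orientation: [-0.0, -0.001, 1.0, 0.0]
ft_force: [1.0, 1.0, 1.2]
gripper_width: 0.199
```

>>> apply_moves:
  commands: [0,0,0,0,0,0.0007,0,0,0,0,0,0,0.0014,0,0,0,0,0,0,0.0021,0,0,0,0,0,0,0.0028,0,0,0,0,0,0,0.0035,0]

```text
time: 7.63
eef_pos: [0.5379, -0.2252, 0.2079]
orientation: [0.0, -0.001, 1.0, -0.0]
ft_force: [-2.2, 1.1, 6.2]
gripper_width: 0.198
```

>>> apply_moves:
  commands: [0,0,0,0,0,-0.008,0,0,0,0,-0.008,0.008,-0.008,0,0,0,0,-0.022,0.022,-0.008,0,0,0,0,-0.028,0.029,-0.007,0,0,0,0,-0.028,0.029,-0.005,0]

```text
time: 8.05
eef_pos: [0.5677, -0.1947, 0.2117]
orientation: [0.001, -0.002, 1.0, 0.0]
ft_force: [0.7, -0.3, -2.0]
gripper_width: 0.196
```

>>> apply_moves:
  commands: [0,0,0,0,0,0.0004,0,0,0,0,0,0,0.0008,0,0,0,0,0,0,0.0012,0,0,0,0,0,0,0.0018,0,0,0,0,0,0,0.0024,0]

```text
time: 8.47
eef_pos: [0.5656, -0.1969, 0.2094]
orientation: [-0.0, -0.0, 1.0, -0.0]
ft_force: [-0.4, -0.1, 3.5]
gripper_width: 0.197
```

>>> apply_moves:
  commands: [0,0,0,0,0,0.0007,0,0,0,0,0,0,0.0014,0,0,0,0,0,0,0.0021,0,0,0,0,0,0,0.0028,0,0,0,0,0,0,0.0035,0]

```text
time: 8.88
eef_pos: [0.566, -0.1967, 0.207]
orientation: [0.001, -0.0, 1.0, -0.0]
ft_force: [-1.7, 0.2, 6.3]
gripper_width: 0.2
```

>>> apply_moves:
  commands: [0,0,0,0,0,-0.007,0,0,0,0,0.015,0,-0.007,0,0,0,0,0.04,0,-0.007,0,0,0,0,0.058,0,-0.006,0,0,0,0,0.058,0,-0.0035,0]

```text
time: 9.3
eef_pos: [0.5043, -0.1958, 0.2093]
orientation: [-0.002, -0.0, 1.0, 0.001]
ft_force: [0.7, -0.1, -2.2]
gripper_width: 0.198
```

>>> apply_moves:
  commands: [0,0,0,0,0,0.0004,0,0,0,0,0,0,0.0008,0,0,0,0,0,0,0.0012,0,0,0,0,0,0,0.0018,0,0,0,0,0,0,0.0024,0]

```text
time: 9.72
eef_pos: [0.509, -0.1967, 0.2077]
orientation: [0.001, -0.001, 1.0, -0.0]
ft_force: [-0.4, 0.3, 5.7]
gripper_width: 0.199
```

>>> apply_moves:
  commands: [0,0,0,0,0,0.0006,0,0,0,0,0,0,0.0012,0,0,0,0,0,0,0.0018,0,0,0,0,0,0,0.0024,0,0,0,0,0,0,0.003,0]

```text
time: 10.13
eef_pos: [0.5087, -0.1968, 0.2052]
orientation: [0.001, -0.001, 1.0, -0.001]
ft_force: [-0.7, -0.8, 7.1]
gripper_width: 0.198
```

>>> apply_moves:
  commands: [0,0,0,0,0,-0.007,0,0,0,0,-0.015,0,-0.007,0,0,0,0,-0.04,0,-0.007,0,0,0,0,-0.057,0,-0.005,0,0,0,0,-0.057,0,-0.0025,0]

```text
time: 10.55
eef_pos: [0.5688, -0.1969, 0.2066]
orientation: [0.002, -0.001, 1.0, -0.001]
ft_force: [0.5, 1.2, 0.6]
gripper_width: 0.196
```

>>> apply_moves:
  commands: [0,0,0,0,0,0.0008,0,0,0,0,0,0,0.0016,0,0,0,0,0,0,0.0024,0,0,0,0,0,0,0.0032,0,0,0,0,0,0,0.004,0]

```text
time: 10.97
eef_pos: [0.5663, -0.1968, 0.2046]
orientation: [0.003, -0.0, 1.0, -0.001]
ft_force: [3.8, 1.0, 7.5]
gripper_width: 0.202
```

>>> apply_moves:
  commands: [0,0,0,0,0,-0.007,0,0,0,0,0.008,0.008,-0.007,0,0,0,0,0.022,0.022,-0.007,0,0,0,0,0.029,0.029,-0.005,0,0,0,0,0.029,0.029,-0.002,0]

```text
time: 11.38
eef_pos: [0.532, -0.1647, 0.204]
orientation: [-0.003, -0.001, 1.0, 0.002]
ft_force: [-4.7, 4.6, 10.9]
gripper_width: 0.199
```

>>> apply_moves:
  commands: [0,0,0,0,0,0.0008,0,0,0,0,0,0,0.0016,0,0,0,0,0,0,0.0022,0,0,0,0,0,0,0.0028,0,0,0,0,0,0,0.0034,0]

```text
time: 11.8
eef_pos: [0.5341, -0.1662, 0.2012]
orientation: [-0.002, -0.0, 1.0, 0.001]
ft_force: [-3.6, 3.2, 6.4]
gripper_width: 0.199
```

>>> apply_moves:
  commands: [0,0,0,0,0,-0.007,0,0,0,0,0,-0.015,-0.007,0,0,0,0,0,-0.04,-0.007,0,0,0,0,0,-0.058,-0.005,0,0,0,0,0,-0.058,-0.002,0]

```text
time: 12.22
eef_pos: [0.5368, -0.2302, 0.2032]
orientation: [0.001, 0.001, 1.0, -0.002]
ft_force: [0.2, -0.3, -0.5]
gripper_width: 0.203
```

>>> apply_moves:
  commands: [0,0,0,0,0,0.0008,0,0,0,0,0,0,0.0016,0,0,0,0,0,0,0.0022,0,0,0,0,0,0,0.0028,0,0,0,0,0,0,0.0034,0]

```text
time: 12.63
eef_pos: [0.5368, -0.2267, 0.2013]
orientation: [0.002, -0.001, 1.0, -0.002]
ft_force: [-0.1, -4.2, 6.5]
gripper_width: 0.199
```

>>> apply_moves:
  commands: [0,0,0,0,0,-0.007,0,0,0,0,-0.012,0.012,-0.007,0,0,0,0,-0.024,0.024,-0.007,0,0,0,0,-0.029,0.0295,-0.007,0,0,0,0,-0.029,0.0295,-0.006,0]

```text
time: 13.05
eef_pos: [0.5655, -0.1938, 0.2054]
orientation: [-0.0, -0.002, 1.0, 0.001]
ft_force: [-0.2, 0.1, -1.1]
gripper_width: 0.199
```

>>> apply_moves:
  commands: [0,0,0,0,0,0.001,0,0,0,0,0,0,0.002,0,0,0,0,0,0,0.003,0,0,0,0,0,0,0.004,0,0,0,0,0,0,0.0045,0]

```text
time: 13.47
eef_pos: [0.5644, -0.1963, 0.2013]
orientation: [-0.0, -0.0, 1.0, 0.0]
ft_force: [-1.5, 0.0, 2.6]
gripper_width: 0.196
```

>>> apply_moves:
  commands: [0,0,0,0,0,0.0004,0,0,0,0,0,0,0.0008,0,0,0,0,0,0,0.0012,0,0,0,0,0,0,0.0016,0,0,0,0,0,0,0.002,0]

```text
time: 13.88
eef_pos: [0.5647, -0.1962, 0.2004]
orientation: [0.0, -0.0, 1.0, -0.0]
ft_force: [-2.9, 0.8, 9.3]
gripper_width: 0.201
```

>>> apply_moves:
  commands: [0,0,0,0,0,-0.007,0,0,0,0,0.018,0,-0.008,0,0,0,0,0.042,0,-0.008,0,0,0,0,0.057,0,-0.007,0,0,0,0,0.057,0,-0.006,0]

```text
time: 14.3
eef_pos: [0.5048, -0.1953, 0.2048]
orientation: [-0.002, 0.0, 1.0, 0.001]
ft_force: [0.2, -0.1, -1.8]
gripper_width: 0.197
```

>>> apply_moves:
  commands: [0,0,0,0,0,0.001,0,0,0,0,0,0,0.002,0,0,0,0,0,0,0.003,0,0,0,0,0,0,0.004,0,0,0,0,0,0,0.005,0]

```text
time: 14.72
eef_pos: [0.5089, -0.1962, 0.2006]
orientation: [0.001, -0.001, 1.0, -0.0]
ft_force: [-0.5, 0.4, 6.0]
gripper_width: 0.201
```

>>> apply_moves:
  commands: [0,0,0,0,0,0.0004,0,0,0,0,0,0,0.0008,0,0,0,0,0,0,0.0012,0,0,0,0,0,0,0.0016,0,0,0,0,0,0,0.002,0]

```text
time: 15.13
eef_pos: [0.5088, -0.1962, 0.2001]
orientation: [0.001, -0.001, 1.0, -0.001]
ft_force: [-3.1, 0.9, 13.0]
gripper_width: 0.204
```

>>> apply_moves:
  commands: [0,0,0,0,0,0.0002,0,0,0,0,0,0,0.0004,0,0,0,0,0,0,0.0006,0,0,0,0,0,0,0.0008,0,0,0,0,0,0,0.001,0]

```text
time: 15.55
eef_pos: [0.5088, -0.1962, 0.2]
orientation: [0.001, -0.001, 1.0, -0.001]
ft_force: [-3.0, 2.2, 16.2]
gripper_width: 0.198
```

>>> apply_moves:
  commands: [0,0,0,0,0,-0.011,0,0,0,0,-0.012,0.012,-0.012,0,0,0,0,-0.023,0.023,-0.012,0,0,0,0,-0.028,0.028,-0.011,0,0,0,0,-0.028,0.028,-0.009,0]

```text
time: 15.97
eef_pos: [0.5371, -0.1671, 0.2059]
orientation: [0.0, -0.001, 1.0, 0.0]
ft_force: [0.3, -0.5, -0.9]
gripper_width: 0.199
```

>>> apply_moves:
  commands: [0,0,0,0,0,0.001,0,0,0,0,0,0,0.002,0,0,0,0,0,0,0.003,0,0,0,0,0,0,0.004,0,0,0,0,0,0,0.005,0]

```text
time: 16.38
eef_pos: [0.5355, -0.1683, 0.2009]
orientation: [-0.0, -0.0, 1.0, 0.0]
ft_force: [-0.3, 0.8, -1.2]
gripper_width: 0.198
```

>>> apply_moves:
  commands: [0,0,0,0,0,0.0005,0,0,0,0,0,0,0.001,0,0,0,0,0,0,0.0015,0,0,0,0,0,0,0.002,0,0,0,0,0,0,0.0025,0]

```text
time: 16.8
eef_pos: [0.5358, -0.1681, 0.2001]
orientation: [0.0, -0.0, 1.0, -0.0]
ft_force: [-2.2, 1.1, 10.4]
gripper_width: 0.195
```

>>> apply_moves:
  commands: [0,0,0,0,0,0.0003,0,0,0,0,0,0,0.0006,0,0,0,0,0,0,0.0009,0,0,0,0,0,0,0.0012,0,0,0,0,0,0,0.0015,0]

```text
time: 17.22
eef_pos: [0.5359, -0.1681, 0.2]
orientation: [0.001, -0.001, 1.0, -0.001]
ft_force: [-4.8, 2.0, 16.8]
gripper_width: 0.199
```

>>> apply_moves:
  commands: [0,0,0,0,0,-0.011,0,0,0,0,0,-0.018,-0.012,0,0,0,0,0,-0.042,-0.012,0,0,0,0,0,-0.058,-0.011,0,0,0,0,0,-0.058,-0.009,0]

```text
time: 17.63
eef_pos: [0.5365, -0.2292, 0.2062]
orientation: [0.001, 0.001, 1.0, -0.001]
ft_force: [-0.3, 0.5, -1.9]
gripper_width: 0.2
```

>>> apply_moves:
  commands: [0,0,0,0,0,0.001,0,0,0,0,0,0,0.002,0,0,0,0,0,0,0.003,0,0,0,0,0,0,0.004,0,0,0,0,0,0,0.005,0]

```text
time: 18.05
eef_pos: [0.5359, -0.2252, 0.2009]
orientation: [-0.0, -0.001, 1.0, 0.0]
ft_force: [-0.2, -0.6, -0.8]
gripper_width: 0.199
```

>>> apply_moves:
  commands: [0,0,0,0,0,0.0005,0,0,0,0,0,0,0.001,0,0,0,0,0,0,0.0015,0,0,0,0,0,0,0.002,0,0,0,0,0,0,0.0025,0]

```text
time: 18.47
eef_pos: [0.5361, -0.2256, 0.2001]
orientation: [0.001, -0.0, 1.0, 0.0]
ft_force: [-2.1, 2.7, 10.3]
gripper_width: 0.198
```

E and S are solid at 0.2000. I'll press W, then N.

>>> apply_moves:
  commands: [0,0,0,0,0,0.0003,0,0,0,0,0,0,0.0006,0,0,0,0,0,0,0.0009,0,0,0,0,0,0,0.0012,0,0,0,0,0,0,0.0015,0]

```text
time: 18.88
eef_pos: [0.5361, -0.2256, 0.1999]
orientation: [0.001, -0.0, 1.0, -0.0]
ft_force: [-3.6, 2.2, 15.9]
gripper_width: 0.198
```

>>> apply_moves:
  commands: [0,0,0,0,0,-0.011,0,0,0,0,-0.012,0.012,-0.012,0,0,0,0,-0.024,0.024,-0.012,0,0,0,0,-0.029,0.029,-0.011,0,0,0,0,-0.029,0.029,-0.009,0]

```text
time: 19.3
eef_pos: [0.566, -0.1962, 0.2062]
orientation: [0.001, -0.001, 1.0, -0.0]
ft_force: [0.5, -0.6, -0.7]
gripper_width: 0.197
```

>>> apply_moves:
  commands: [0,0,0,0,0,0.001,0,0,0,0,0,0,0.002,0,0,0,0,0,0,0.003,0,0,0,0,0,0,0.004,0,0,0,0,0,0,0.005,0]

```text
time: 19.72
eef_pos: [0.5645, -0.1973, 0.2009]
orientation: [-0.0, -0.0, 1.0, 0.0]
ft_force: [-0.4, 0.7, -0.8]
gripper_width: 0.201
```

>>> apply_moves:
  commands: [0,0,0,0,0,0.0005,0,0,0,0,0,0,0.001,0,0,0,0,0,0,0.0015,0,0,0,0,0,0,0.002,0,0,0,0,0,0,0.0025,0]

```text
time: 20.13
eef_pos: [0.5649, -0.1972, 0.2002]
orientation: [0.0, -0.0, 1.0, -0.0]
ft_force: [-1.7, -0.7, 10.0]
gripper_width: 0.2
```

>>> apply_moves:
  commands: [0,0,0,0,0,0.0004,0,0,0,0,0,0,0.0008,0,0,0,0,0,0,0.0012,0,0,0,0,0,0,0.0016,0,0,0,0,0,0,0.002,0]

```text
time: 20.55
eef_pos: [0.565, -0.1972, 0.1998]
orientation: [0.001, -0.0, 1.0, -0.001]
ft_force: [-5.1, 0.4, 17.8]
gripper_width: 0.198
```

>>> apply_moves:
  commands: [0,0,0,0,0,0.0002,0,0,0,0,0,0,0.0004,0,0,0,0,0,0,0.0005,0,0,0,0,0,0,0.0005,0,0,0,0,0,0,0.0005,0]

```text
time: 20.97
eef_pos: [0.565, -0.1971, 0.1998]
orientation: [0.001, -0.001, 1.0, -0.001]
ft_force: [-3.9, 1.1, 18.0]
gripper_width: 0.203
```

>>> apply_moves:
  commands: [0,0,0,0,0,0,0,0,0,0,0,0,0,0,0,0,0,0,0,0,0,0,0,0,0,0,0,0,0,0,0,0,0,0,0]

```text
time: 21.38
eef_pos: [0.565, -0.1971, 0.1998]
orientation: [0.001, -0.001, 1.0, -0.001]
ft_force: [-4.6, 1.3, 17.5]
gripper_width: 0.197
```

>>> apply_moves:
  commands: [0,0,0,0,0,0,0,0,0,0,0,0,0,0,0,0,0,0,0,0,0,0,0,0,0,0,0,0,0,0,0,0,0,0,0]

```text
time: 21.8
eef_pos: [0.565, -0.1972, 0.1998]
orientation: [0.001, -0.001, 1.0, -0.001]
ft_force: [-4.3, 0.5, 17.6]
gripper_width: 0.2
```

>>> apply_moves:
  commands: [0,0,0,0,0,0,0,0,0,0,0,0,0,0,0,0,0,0,0,0,0,0,0,0,0,0,0,0,0,0,0,0,0,0,0]

```text
time: 22.22
eef_pos: [0.565, -0.1972, 0.1998]
orientation: [0.001, -0.001, 1.0, -0.001]
ft_force: [-4.7, 0.5, 17.2]
gripper_width: 0.201
```

True push is about 19 N (17.5 N reading plus about 1.5 N tool weight). I'll go slightly firmer and hold again.

>>> apply_moves:
  commands: [0,0,0,0,0,0.0002,0,0,0,0,0,0,0.0004,0,0,0,0,0,0,0.0006,0,0,0,0,0,0,0.0007,0,0,0,0,0,0,0.0007,0]

```text
time: 22.63
eef_pos: [0.565, -0.1972, 0.1997]
orientation: [0.001, -0.001, 1.0, -0.001]
ft_force: [-4.9, 1.9, 20.2]
gripper_width: 0.201
```

>>> apply_moves:
  commands: [0,0,0,0,0,0,0,0,0,0,0,0,0,0,0,0,0,0,0,0,0,0,0,0,0,0,0,0,0,0,0,0,0,0,0]

```text
time: 23.05
eef_pos: [0.565, -0.1971, 0.1997]
orientation: [0.001, -0.001, 1.0, -0.001]
ft_force: [-5.0, 2.2, 21.0]
gripper_width: 0.197
```

>>> apply_moves:
  commands: [0,0,0,0,0,0,0,0,0,0,0,0,0,0,0,0,0,0,0,0,0,0,0,0,0,0,0,0,0,0,0,0,0,0,0]

```text
time: 23.47
eef_pos: [0.565, -0.1972, 0.1997]
orientation: [0.001, -0.0, 1.0, -0.001]
ft_force: [-5.2, 2.0, 20.6]
gripper_width: 0.194
```

>>> apply_moves:
  commands: [0,0,0,0,0,0,0,0,0,0,0,0,0,0,0,0,0,0,0,0,0,0,0,0,0,0,0,0,0,0,0,0,0,0,0]

```text
time: 23.88
eef_pos: [0.5651, -0.1971, 0.1997]
orientation: [0.001, -0.001, 1.0, -0.001]
ft_force: [-5.7, 0.9, 19.2]
gripper_width: 0.195
```

>>> apply_moves:
  commands: [0,0,0,0,0,-0.01,0,0,0,0,0,0,-0.03,0,0,0,0,0,0,-0.06,0,0,0,0,0,0,-0.09,0,0,0,0,0,0,-0.1,0]

```text
time: 24.3
eef_pos: [0.5666, -0.1976, 0.2998]
orientation: [0.004, -0.0, 1.0, -0.002]
ft_force: [1.4, -0.3, -0.1]
gripper_width: 0.198
```

```bash
python3 - <<'E'
from h import *
s=arm.state();print(s['eef_pos'],s['ft_force'],s['joint_pos'].round(3));plan((.5515,.2204),.25)
E
```

```text
[ 0.56657508 -0.19761921  0.29978295] [ 1.38070665 -0.31737263 -0.12131331] [-0.452  0.312  1.462  0.     1.359 -2.023]
shift tool [0.0151 0.4182 0.0483] yaw y 90.05 tilt [ 0.42 -0.18]
```

>>> apply_moves:
  commands: [0,0,0,0.001,0.015,0,0,0,0,0,0.002,0.045,0,0,0,0,0,0.003,0.08,0,0,0,0,0,0.004,0.115,0,0,0,0,0,0.005,0.15,0,0]

```text
time: 24.72
eef_pos: [0.5583, -0.0445, 0.2929]
orientation: [-0.002, 0.0, 1.0, 0.001]
ft_force: [0.6, 0.2, -2.1]
gripper_width: 0.199
```

>>> apply_moves:
  commands: [0,0,0,0.001,0.035,0,0,0,0,0,0.003,0.07,0,0,0,0,0,0.004,0.105,0,0,0,0,0,0.006,0.14,0,0,0,0,0,0.007,0.17,0,0]

```text
time: 25.13
eef_pos: [0.5505, 0.1262, 0.293]
orientation: [-0.002, -0.001, 1.0, 0.001]
ft_force: [0.6, 0.0, -1.6]
gripper_width: 0.195
```

>>> apply_moves:
  commands: [0,0,0,0.001,0.025,0,0,0,0,0,0.002,0.05,0,0,0,0,0,0.003,0.07,0,0,0,0,0,0.003,0.085,0,0,0,0,0,0.003,0.095,0.01,0]

```text
time: 25.55
eef_pos: [0.5488, 0.2207, 0.2846]
orientation: [0.0, -0.001, 1.0, 0.001]
ft_force: [0.6, 0.0, -1.4]
gripper_width: 0.197
```

>>> apply_moves:
  commands: [0,0,0,0,0.003,0.01,0,0,0,0,0,0.003,0.02,0,0,0,0,0,0.003,0.03,0,0,0,0,0,0.003,0.04,0,0,0,0,0,0.003,0.045,0]

```text
time: 25.97
eef_pos: [0.5488, 0.2199, 0.238]
orientation: [-0.002, 0.0, 1.0, -0.001]
ft_force: [-0.5, -0.0, -1.4]
gripper_width: 0.195
```

```bash
python3 - <<'E'
from h import *
t=cam('top');s=cam('scene')
plan((.5515,.2204),.15); st=arm.state(); print(st['eef_pos'])
f=lambda im,x,y,w,h:cv2.resize(im[y:y+h,x:x+w],(400,400),interpolation=cv2.INTER_CUBIC)
cv2.imwrite('pics/c.png',np.hstack([f(s['img'],320,190,90,90),f(s['img'],235,150,70,70)]))
E
```

```text
shift tool [-0.0027  0.0004  0.0888] yaw y 89.98 tilt [-0.16 -0.05]
[0.54902821 0.22009555 0.2388365 ]
```

View pics/c.png

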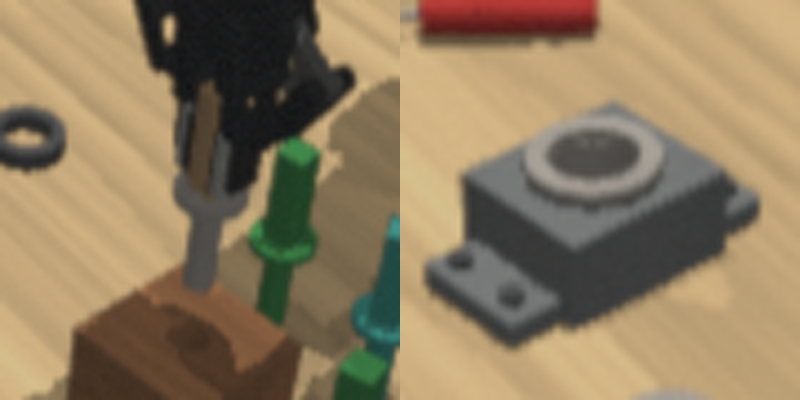

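The cup's flange is low and square in the block. The drift's tip is at scene pixel (365,253), above the stand hole at about (362,265). I'll check whether it still hangs upright.

```bash
python3 - <<'E'
from h import *
s=cam('scene');p=arm.state()['eef_pos']
for z in(.103,.115,.130,.145,.15): print(z,proj(s,(p[0],p[1],z)).round(1))
hsv=cv2.cvtColor(s['img'],cv2.COLOR_BGR2HSV)
for v in range(236,256,2):
    row=hsv[v,350:385]; u=np.where((row[:,1]<75)&(row[:,2]<140))[0]; print(v,350+u.min() if len(u) else None,350+u.max() if len(u) else None,len(u))
E
```

```text
0.103 [363.4 251.9]
0.115 [364.  247.8]
0.13 [364.8 242.5]
0.145 [365.6 237.2]
0.15 [365.8 235.4]
236 361 374 14
238 363 372 10
240 363 369 7
242 363 369 7
244 362 368 7
246 362 368 7
248 362 368 7
250 362 368 7
252 361 367 7
254 362 366 5
```

The axis slope matches vertical (0.15 px/px both). I'll turn back to the original yaw, align, then insert.

>>> apply_moves:
  commands: [0,0,-5,-0.0025,0,0,0,0,0,-10,-0.0025,0,0,0,0,0,-15,-0.0025,0,0.005,0,0,0,-15,-0.0025,0,0.012,0,0,0,-15,-0.0025,0,0.015,0]

```text
time: 26.53
eef_pos: [0.552, 0.2208, 0.2251]
orientation: [0.0, -0.13, 0.992, 0.0]
ft_force: [-0.3, 0.1, -2.7]
gripper_width: 0.195
```

```bash
python3 - <<'E'
from h import *
plan((.5515,.2204),.15,105); print(arm.state()['eef_pos'])
E
```

```text
shift tool [ 0.0006 -0.0002  0.0751] yaw y 104.89 tilt [0. 0.]
turn about tool z -0.10545188898066726
[0.55204935 0.22075725 0.22513559]
```

>>> apply_moves:
  commands: [0,0,0,0.0005,0,0.006,0,0,0,0,0.0005,0,0.012,0,0,0,0,0.0005,0,0.017,0,0,0,0,0.0005,0,0.021,0,0,0,0,0.0005,0,0.025,0]

```text
time: 26.95
eef_pos: [0.5515, 0.2209, 0.1998]
orientation: [-0.0, -0.131, 0.991, 0.0]
ft_force: [0.1, 0.2, -1.6]
gripper_width: 0.197
```

>>> apply_moves:
  commands: [0,0,0,0,0,0.003,0,0,0,0,0,0,0.007,0,0,0,0,0,0,0.012,0,0,0,0,0,0,0.017,0,0,0,0,0,0,0.022,0]

```text
time: 27.37
eef_pos: [0.5516, 0.2209, 0.178]
orientation: [0.0, -0.131, 0.991, 0.0]
ft_force: [-0.0, 0.1, -1.9]
gripper_width: 0.2
```

The tip is in the hole (at about 0.038 m, below the 0.065 m mouth) with no contact force. I'll continue to about 1 mm above seating.

>>> apply_moves:
  commands: [0,0,0,0,0,0.006,0,0,0,0,0,0,0.012,0,0,0,0,0,0,0.018,0,0,0,0,0,0,0.022,0,0,0,0,0,0,0.025,0]

```text
time: 27.78
eef_pos: [0.5514, 0.2209, 0.1526]
orientation: [-0.0, -0.131, 0.991, -0.0]
ft_force: [0.3, -0.6, -1.4]
gripper_width: 0.197
```

>>> apply_moves:
  commands: [0,0,0,0,0,0.0006,0,0,0,0,0,0,0.0012,0,0,0,0,0,0,0.0018,0,0,0,0,0,0,0.0024,0,0,0,0,0,0,0.003,0]

```text
time: 28.2
eef_pos: [0.5517, 0.221, 0.1507]
orientation: [0.0, -0.131, 0.991, 0.0]
ft_force: [-0.3, -0.1, -0.9]
gripper_width: 0.197
```

>>> apply_moves:
  commands: [0,0,0,0,0,0.0003,0,0,0,0,0,0,0.0006,0,0,0,0,0,0,0.0009,0,0,0,0,0,0,0.0012,0,0,0,0,0,0,0.0015,0]

```text
time: 28.62
eef_pos: [0.5517, 0.221, 0.1501]
orientation: [0.0, -0.131, 0.991, 0.0]
ft_force: [-1.9, -0.6, 7.2]
gripper_width: 0.199
```

The guard rests on the stand: z is 0.150, the same as at the grasp. I'll ease off, open and withdraw.

>>> apply_moves:
  commands: [0,0,0,0,0,-0.001,0,0,0,0,0,0,-0.001,0.2,0,0,0,0,0,-0.001,0.35,0,0,0,0,0,-0.001,0.5,0,0,0,0,0,-0.001,0.5]

```text
time: 29.03
eef_pos: [0.5517, 0.221, 0.1499]
orientation: [0.0, -0.131, 0.991, 0.0]
ft_force: [0.2, -0.1, 0.3]
gripper_width: 0.498
```

>>> apply_moves:
  commands: [0,0,0,0,0,0,0.5,0,0,0,0,0,-0.01,0.5,0,0,0,0,0,-0.025,0.5,0,0,0,0,0,-0.05,0.5,0,0,0,0,0,-0.08,0.5]

```text
time: 29.45
eef_pos: [0.5507, 0.2207, 0.2299]
orientation: [-0.002, -0.131, 0.991, -0.0]
ft_force: [0.4, 0.7, -0.6]
gripper_width: 0.498
```

>>> apply_moves:
  commands: [0,0,0,0,0,-0.03,0.5,0,0,0,0,0,-0.06,0.5,0,0,0,0.03,0,-0.07,0.5,0,0,0,0.065,0,-0.07,0.5,0,0,0,0.1,0,-0.07,0.5]

```text
time: 29.87
eef_pos: [0.4547, 0.1948, 0.3017]
orientation: [0.002, -0.131, 0.991, 0.0]
ft_force: [-1.0, -0.2, 0.0]
gripper_width: 0.502
```

>>> apply_moves:
  commands: [0,0,0,0.03,0,0,0.5,0,0,0,0.06,0,0,0.5,0,0,0,0.08,0,0,0.5,0,0,0,0.08,0,0,0.5,0,0,0,0.08,0,0,0.5]

```text
time: 30.28
eef_pos: [0.3772, 0.1741, 0.301]
orientation: [0.001, -0.131, 0.991, 0.0]
ft_force: [0.7, 0.3, 0.6]
gripper_width: 0.499
```

```bash
python3 - <<'E'
from h import *
t=cam('top');s=cam('scene')
f=lambda im,x,y,w,h:cv2.resize(im[y:y+h,x:x+w],(400,300),interpolation=cv2.INTER_CUBIC)
cv2.imwrite('pics/d.png',np.vstack([np.hstack([f(s['img'],312,220,100,75),f(t['img'],162,195,64,48)]),np.hstack([f(s['img'],230,155,80,60),f(t['img'],302,203,64,48)])]))
E
```

```text
(no output)
```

View pics/d.png

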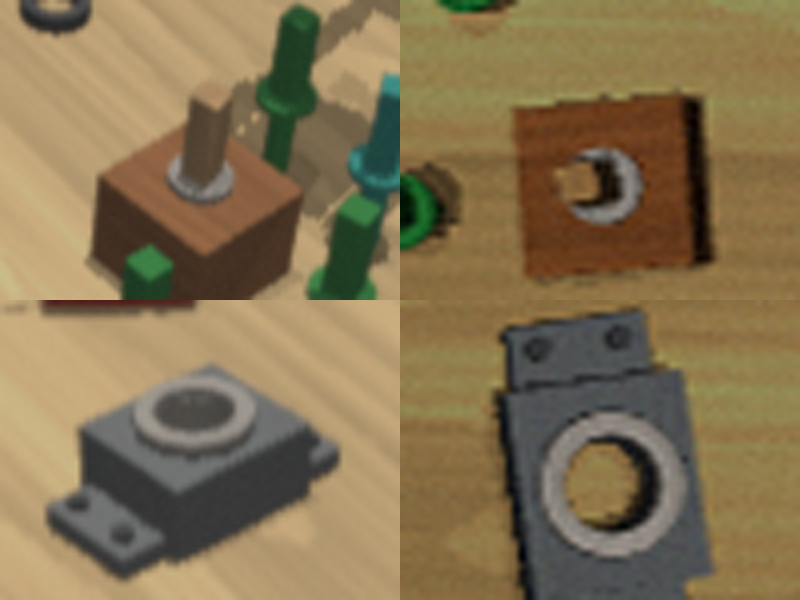

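The drift stands upright in the stand with its guard down, just as at the start. The cup is low and square, and the look-alikes haven't moved. Handing in.

```bash
python3 -c "
from plant import arm
print(arm.close_job())"
```

```text
the job is handed in; nothing more can be done
None
```

The cup is seated square on its shoulder, the drift is back upright in its stand, and the job was handed in at about 30 s of the 72 s allowed.

- **Driving:** I pushed about 1–3 mm at a time, alternating around four points of the flange. Its tilt, judged from the contact heights, stayed well under the limit.
- **Seating:** all four points met a rigid stop at TCP heights of 0.1998–0.2000 m, which puts the flange's underside about 2 mm above the block's face.
- **Final push:** I first held about 19 N for over a second. Wanting it a little firmer, I then held it again at about 20–22 N for about 1.3 s. The highest reading between moves was 21 N, about 22.5 N with the tool's weight, so under 30 N.
- **Drift:** its guard came down on the stand at the same height as when I gripped it, and I then let go.
- **Last pictures:** the crops of the stand and the block show the drift upright with its guard down and the flange low and level. The look-alikes in view are where they were; I didn't take a final full view of the rest of the bench.
- **What went less well:** during one sideways move (to the +y side) I came down slightly early, and the tip dragged on the flange with about 6 N sideways. I kept the tip higher on later moves, and it didn't affect the result.

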